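# Stop the stirrer and seal the jar

### The arm

A 6-joint arm with a two-finger parallel gripper is mounted at the origin on the work surface. World frame = base frame: x ahead of the robot, y to its left, z up, the work surface at z = 0. Lengths are in m, angles in rad, forces in N, time in s.
With the tool pointing down it reaches from about 0.3 to 0.775 m from the base axis. Payload 14.6 kg.
Tool frame: the origin (TCP) lies midway between the tips of the shut fingers; the grasp point (between the pads) lies 19 mm behind it (tcp_to_grasp is the distance from the TCP to the grasp point, in m); z points along the fingers, y is the line along which they close (so a half turn about z gives the same grasp; the last joint's range is limited). The gripper opens to 94 mm and grips with 3 to 60 N. Pads are 16 mm wide; open, the fingers measure 119 mm over their backs; the gripper's body (75 mm by 177 mm) begins 78 mm behind the grasp point.
Start: joints at [1.055, 0.3, 1.521, -0, 1.321, -0.067], TCP at [0.239, 0.496, 0.205] pointing down, gripper open.
Joint ranges: [-3.03, 3.03], [-0.79, 2.21], [0.23, 2.52], [-1.04, 4.18], [0, 3.07], [-2.55, 2.55]. Speed limits (rad/s): [2.22, 2.22, 2.57, 3.14, 3.14, 3.14].

### API

Orientations are given as [roll, pitch, yaw] about the fixed x, y, z axes, in that order (R = Rz(yaw) Ry(pitch) Rx(roll)).
In Python, from station import * gives the robot as it stands.
- The arm moves only by the tool send_rows, never from a script. Its argument "motion" is a list of rows, each a list of 3 entries, a list of its own where there are three numbers: the shift along the tool's x, y, z in units of 0.03 m (1.0 is 0.03 m), then the turn, a rotation vector about the tool's x, y, z in units of 0.12 rad (1.0 is 0.12 rad), then the opening, from -1 (shut) to 1 (fully open). In form: [[[x, y, z], [rx, ry, rz], grip], ...]. A call has 1 to 12 rows; each row shifts and turns the commanded pose from where the row before left it, along the tool's axes as they then stand; what a row does not reach is not made up. A row lasts 1/10 s, in which the tool goes at most 50 mm and 8.59 degrees, less where a joint would pass 70% of its speed; a pose out of reach is approached as far as the arm can. A call with a number of a shift or a turn outside -1 to 1 is refused whole. A call with a gripper value outside its range is refused whole. The fingers move at their own pace and stop on an object; "squeeze" is the grip in N (left out, the last holds). Time passes only in rows, so rows that do not move let the fingers close. It gives the time, the measured TCP pose, the force, the opening and the grip force at its end, in the units of the state.
- get_obs(): the state, without advancing time (a new reading comes with each control period).
- camera(name): name is "scene" or "top" or "wrist"; returns a dict with "pixels" (400x640x3 uint8, red, green, blue), "depth" (400x640 float32, m along the optical axis (not along the pixel's ray), 0 where there is no reading), "fx", "fy", "cx", "cy" (pixels), "dist" ([k1, k2, p1, p2, k3] as OpenCV has them; the pictures are not rectified), "rvec" (rotation vector, rad) and "tvec" (3), from world to camera coordinates, as OpenCV has them. Camera axes: x right, y down, z forward; pixel columns grow to the right and rows downward; lengths in m; the calibration is good to about 2 mm. A picture is of the moment at which its call begins.
- hand_in(): hands the job in; it is judged then, once.
The state is a dict: "time_s": time; "qpos": joint angles; "joint_vel": joint speeds; "tau": joint torques, N m; "ee_pos": TCP position; "eef_rot": TCP orientation; "force": force on the tool from outside, world axes, zero at the start; "moment": the same for the moment, N m; "grip_width": finger opening in m; "grip_force": force on a finger pad.
Only numpy, scipy, OpenCV 4.12 (cv2) and the standard library are available. Lean on these libraries where they do the work, as an engineer would, in place of code of your own. Each camera call takes 0.05 s, during which the arm holds its last target. There are 200 camera calls.

### The job

The stirring is finished: turn the magnetic stirrer's speed knob anticlockwise all the way to its off stop, and only then press the raised lid of the jar on the stirring plate down until it is fully home. The jar stays standing on the plate; leave the other jar, the tube rack, the capsule box and the tweezers where they are.

Things in the scene. Friction and masses are not known exactly. Their poses are not given: they have to be found in the camera images.
- stirrer: magnetic stirrer, fixed: low white housing 160 mm (x) by 310 mm (y), flat deck 60 mm above the bench, on top a round steel plate (left, +y half) and a black speed knob (right, -y half). Origin: centre of its underside on the bench; x points to its back, y to its left as the user sees it, z up.
- plate (a point): centre of the top face of the round steel stirring plate, 136 mm in diameter, 68 mm above the bench; lies 165 mm to the stirrer's +y of the knob's axis. Axes as the stirrer's.
- speed_knob (a joint): speed knob's angle (rad), axis vertical: 0 = fully anticlockwise = off, against a hard stop; grows clockwise seen from above to 5.24 (other hard stop). Turning needs about 0.07 N m all the way (about 3 N at 25 mm from the axis); it stays where it is left, no spring.
- knob_top (a point): point on the knob's axis at the top of its wing, 90 mm above the bench. The point turns with the knob: its x axis points along the wing to the end with the white line, z up. The knob is a round black skirt 62 mm in diameter, 6 mm thick (its top 66 mm above the bench), with an upright bar-shaped wing across it: 60 mm long, 14 mm wide, 24 mm high (66 to 90 mm above the bench), centred on the axis.
- jar: white plastic sample jar standing loose on the stirring plate: 60 mm in diameter, 60 mm tall without its lid, its upper 14 mm a narrower neck (50 mm) that shows while the lid is raised, about 0.24 kg. Origin: centre of its underside; z up along the jar.
- jar_lid (a joint): how far the jar's lid has been pressed down (m): 0 = fully raised (lid's top 74 mm above the jar's underside), 0.012 = fully home on the jar's shoulder (lid's top 62 mm above the jar's underside). A tight friction fit: it slides down under about 7 N, stays where it is left, and stops hard at 0.012.
- lid_top (a point): centre of the flat top of the jar's ribbed white lid, 62 mm in diameter and 16 mm high; z up.
- closed_jar: bystander: a jar of the same kind with its lid already home, 62 mm in diameter, 62 mm tall, standing on the bench beside one end of the stirrer. Origin: centre of its underside.
- tube_rack: bystander: blue plastic rack with three capped test tubes, 64 mm by 226 mm, 78 mm tall (tubes reach 112 mm), on the bench behind the stirrer, long side along its y. Origin: centre of its underside.
- capsule_box: bystander: flat clear box of tin capsules, 60 mm by 80 mm, 22 mm tall, on the bench beside the stirrer's other end. Origin: centre of its underside.
- tweezers: bystander: steel tweezers 128 mm long (along its y), 14 mm wide, 8 mm high, lying on the bench in front of the stirrer. Origin: centre, on the bench.

How it is judged:
By the outcome, as a careful person would: the job done as asked, in the order asked, and still so for the second after the job is handed in, with the robot touching nothing.
It also fails if it takes over 45 s, if anything falls off the work surface, if the arm or the gripper's body presses on something with over 40 N, if the wrist force passes 120 N, or if a joint passes its speed limit or range.

## Working session

There is one attempt and no reset: what is moved stays moved. The work goes in short steps, Python scripts to look and compute and a tool call to move; the robot and the scene stay as the last step left them, time stands still between calls to the robot, and variables do not carry over. Pictures are saved under pics/ and viewed, at most 10 in all, crops included, and the job is handed in when it is done.

Besides the shell and the picture viewer there is one more tool, called after "Call:" as name(argument=value, ...), one argument or row to a line, values as JSON. send_rows: Moves the arm, as the interface text tells. Its arguments: {"type":"object","properties":{"motion":{"type":"array"},"squeeze":{"type":"number"}},"required":["motion"]}

```bash
ls; mkdir -p pics
python3 - <<'E'
from station import *
import cv2,numpy as np
o=get_obs(); print(o)
for n in("scene","top"):
    c=camera(n); cv2.imwrite(f"pics/{n}0.png",c["pixels"][:,:,::-1]); np.savez(f"{n}0.npz",**c)
    R=cv2.Rodrigues(np.array(c["rvec"]))[0]; print(n,-R.T@np.array(c["tvec"]).ravel(),R[2],c["fx"],c["dist"])
E
```

```text
pics
{'time_s': 0.0, 'qpos': array([ 1.05539917e+00,  3.00513983e-01,  1.52159463e+00, -6.31823947e-08,
        1.32066751e+00, -6.66038766e-02]), 'joint_vel': array([ 0.00029847,  0.00037209,  0.00132202, -0.0003637 ,  0.00145619,
        0.00014312]), 'tau': array([ 2.56388317e-03, -5.31794107e+01, -3.52744710e+01,  7.09523493e-02,
        2.43755017e-02, -1.36472077e-04]), 'ee_pos': array([0.238509  , 0.4953046 , 0.20485707]), 'eef_rot': array([-3.14041180e+00, -7.87042812e-05,  2.69279934e+00]), 'force': array([-0.13523432, -1.28204592, -0.43047309]), 'moment': array([-0.04390259, -0.03077339, -0.01204416]), 'grip_force': 0.0, 'grip_width': 0.09397657431769026}
scene [ 0.85340233 -0.1954446   0.75951374] [-0.39695283  0.32812659 -0.85718224] 399.2746321002731 [-0.03156637  0.          0.          0.          0.        ]
top [0.4572617  0.07029872 1.03046493] [ 0.10475695 -0.03447659 -0.99390007] 481.29131956710256 [0.05124645 0.         0.         0.         0.        ]
```

View pics/scene0.png

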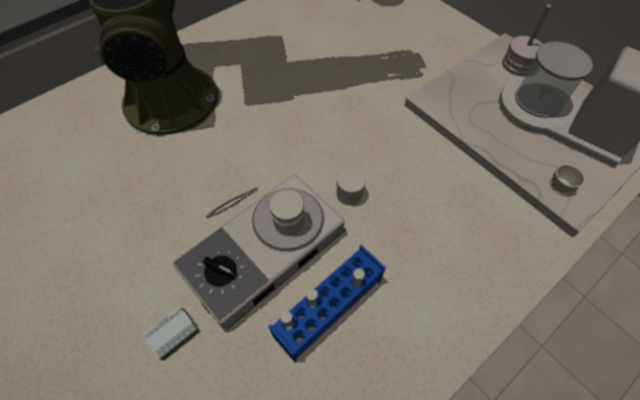

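View pics/top0.png

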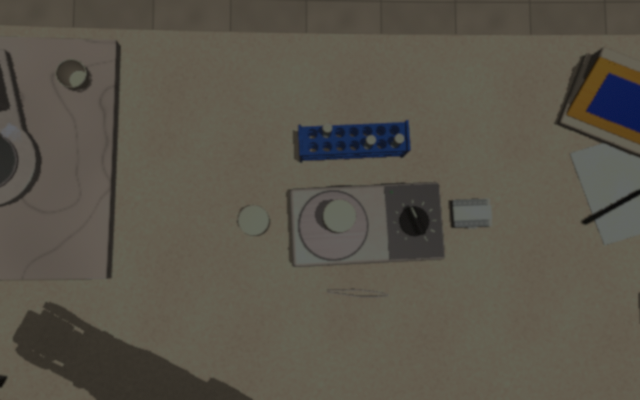

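The scene view shows the knob at about (221,270) and the lid at about (288,200). In the top view the knob is near (414,221), the lid near (340,215) and the plate near (333,225). I'll enlarge both.

Run:
```python
import cv2,numpy as np
a=cv2.imread("pics/top0.png")[175:275,285:450]; b=cv2.imread("pics/scene0.png")[170:325,170:350]
A=cv2.resize(a,None,fx=4.8,fy=4.8,interpolation=cv2.INTER_CUBIC)
cv2.imwrite("pics/topc.png",cv2.convertScaleAbs(A,alpha=1.5))
B=cv2.resize(b,None,fx=3.8,fy=3.8,interpolation=cv2.INTER_CUBIC); cv2.imwrite("pics/scenec.png",cv2.convertScaleAbs(B,alpha=1.3))
```

```text
(no output)
```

View pics/topc.png

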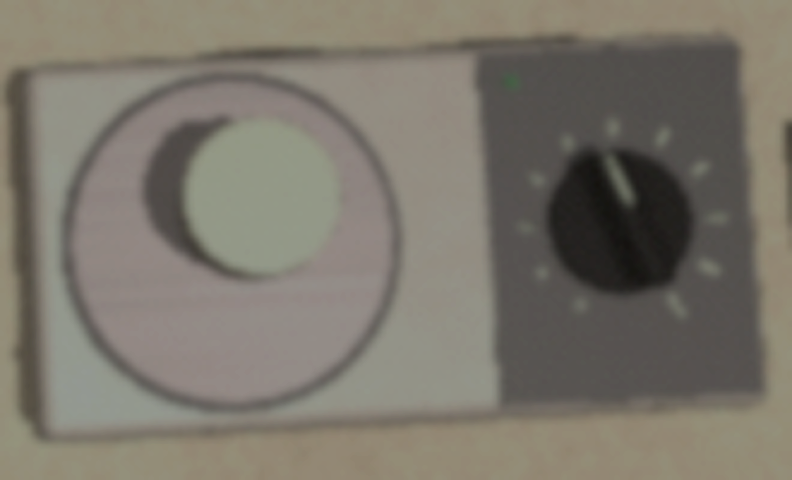

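View pics/scenec.png

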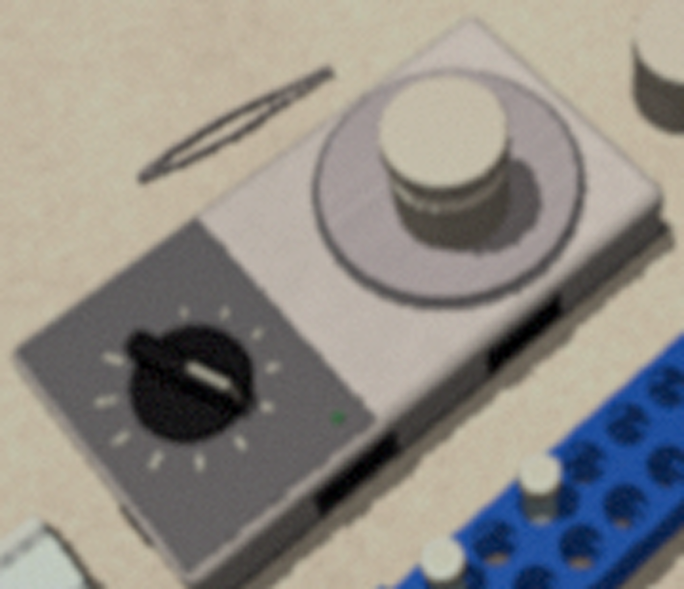

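The top crop shows the wing's white line from (608,155) to (631,204), the wing from (600,150) to (668,283), and the lid centre at (262,197). The off tick is at lower left, so roughly 125° of anticlockwise turn is needed. The scene crop shows the line from (190,367) to (235,392) and the lid centre at (443,132).

```bash
cat > h.py <<'E'
import cv2,numpy as np
def load(n): return dict(np.load(n+".npz"))
def K(c): return np.array([[c["fx"],0,c["cx"]],[0,c["fy"],c["cy"]],[0,0,1]],float)
def P(c): return np.c_[cv2.Rodrigues(c["rvec"])[0],np.ravel(c["tvec"])]
def und(c,p): return cv2.undistortPoints(np.array(p,float).reshape(-1,1,2),K(c),c["dist"]).reshape(-1,2)
def tri(c1,p1,c2,p2):
    X=cv2.triangulatePoints(P(c1),P(c2),und(c1,p1).T,und(c2,p2).T); return (X[:3]/X[3]).T
def cloud(c):
    v,u=np.mgrid[:400,:640]; n=und(c,np.c_[u.ravel(),v.ravel()]); d=c["depth"].ravel()[:,None]
    X=np.c_[n,np.ones(len(n))]*d; M=P(c); return ((X-M[:,3])@M[:,:3]).reshape(400,640,3)
E
python3 - <<'E'
from h import *
t,s=load("top0"),load("scene0")
T=lambda p:np.array(p)/4.8+[285-.4,175-.4]
S=lambda p:np.array(p)/3.8+[170-.4,170-.4]
print(tri(t,[T(p) for p in[(608,155),(631,204),(262,197)]],s,[S(p) for p in[(235,392),(190,367),(443,132)]]))
k0=None
for n,c in(("top",t),("scene",s)):
    X=cloud(c)
    if n=="top":
        print("deck",np.median(X[190:250,380:390].reshape(-1,3),0)); k0=X[221,416]; l0=X[215,340]; print(k0,l0)
    F=X.reshape(-1,3)
    for nm,q,lo,hi,r in(("wing",k0,.083,.097,.04),("lid",l0,.134,.150,.045),("plate+",l0,.064,.073,.1)):
        m=(np.hypot(*(F[:,:2]-q[:2]).T)<r)&(F[:,2]>lo)&(F[:,2]<hi); Y=F[m]
        if len(Y)<5: print(n,nm,len(Y)); continue
        rc=cv2.minAreaRect(Y[:,:2].astype(np.float32)*1000); print(n,nm,len(Y),np.median(Y[:,2]),Y[:,:2].mean(0),rc)
E
```

```text
[[ 0.54977929 -0.14914062  0.0811672 ]
 [ 0.52847292 -0.15811328  0.08611107]
 [ 0.52720163 -0.00190169  0.13534472]]
deck [ 0.52458893 -0.10026001  0.05902587]
[ 0.52062184 -0.15739686  0.08790334] [ 0.52815082 -0.00316312  0.13861259]
top wing 210 0.08813830464958908 [ 0.52299969 -0.15868512] ((523.4143676757812, -159.45440673828125), (59.93427276611328, 14.529512405395508), 23.88010025024414)
top lid 859 0.14013286714806325 [ 0.52733154 -0.00182306] ((527.3998413085938, -2.0665550231933594), (60.65925979614258, 60.924713134765625), 33.36632537841797)
top plate+ 2548 0.06698096369458426 [0.50775095 0.00899554] ((515.6329345703125, 7.6763916015625), (153.3936767578125, 140.7703399658203), 52.09233856201172)
scene wing 224 0.08937476542749342 [ 0.52717019 -0.16105435] ((525.5980224609375, -161.1553497314453), (59.75681686401367, 11.981962203979492), 24.10059928894043)
scene lid 838 0.14121972666421168 [ 0.53201709 -0.00447011] ((530.6345825195312, -3.7981948852539062), (61.74181365966797, 60.60543441772461), 4.612621307373047)
scene plate+ 1943 0.06791375359431774 [ 0.52707941 -0.00374338] ((517.3143310546875, 3.4086074829101562), (135.53707885742188, 136.5824432373047), 80.28506469726562)
```

Call:
send_rows(
  motion=[
    [[-0.75, -0.65, 0], [0, 0, 0], 1],
    [[-0.75, -0.65, 0], [0, 0, 0], 1],
    [[-0.75, -0.65, 0], [0, 0, 0], 1],
    [[-0.75, -0.65, 0], [0, 0, 0], 1],
    [[-0.75, -0.65, 0], [0, 0, 0], 1],
    [[-0.75, -0.65, 0], [0, 0, 0], 1],
    [[-0.75, -0.65, 0], [0, 0, 0], 1],
    [[-0.75, -0.65, 0], [0, 0, 0], 1],
    [[-0.75, -0.65, 0], [0, 0, 0], 1],
    [[-0.75, -0.65, 0], [0, 0, 0], 1],
    [[-0.75, -0.65, 0], [0, 0, 0], 1],
    [[-0.75, -0.65, 0], [0, 0, 0], 1],
  ],
)

```text
time_s: 1.3
ee_pos: [0.3805, 0.1664, 0.2053]
eef_rot: [-3.141, -0.0, 2.693]
force: [0.8, 0.7, 0.7]
grip_width: 0.094
grip_force: 0.0
```

Call:
send_rows(
  motion=[
    [[-0.75, -0.65, 0], [0, 0, 0], 1],
    [[-0.75, -0.65, 0], [0, 0, 0], 1],
    [[-0.75, -0.65, 0], [0, 0, 0], 1],
    [[-0.75, -0.65, 0], [0, 0, 0], 1],
    [[-0.75, -0.65, 0], [0, 0, 0], 1],
    [[-0.75, -0.65, 0], [0, 0, 0], 1],
    [[-0.75, -0.65, 0], [0, 0, 0], 1],
    [[-0.75, -0.65, 0], [0, 0, 0], 1],
    [[-0.75, -0.65, 0], [0, 0, 0], 1],
    [[-0.75, -0.65, 0], [0, 0, 0], 1],
    [[-0.75, -0.65, 0], [0, 0, 0], 1],
    [[-0.75, -0.65, 0], [0, 0, 0], 1],
  ],
)

```text
time_s: 2.5
ee_pos: [0.5223, -0.1616, 0.2051]
eef_rot: [-3.142, -0.001, 2.693]
force: [-0.2, 0.1, -0.4]
grip_width: 0.0944
grip_force: 0.0
```

Call:
send_rows(
  motion=[
    [[0, 0, 0], [0, 0, 1], 0],
    [[0, 0, 0], [0, 0, 1], 0],
    [[0, 0, 0], [0, 0, 1], 0],
    [[0, 0, 0], [0, 0, 1], 0],
    [[0, 0, 0], [0, 0, 1], 0],
    [[0, 0, 0], [0, 0, 1], 0],
    [[0, 0, 0], [0, 0, 1], 0],
    [[0, 0, 0], [0, 0, 1], 0],
    [[0, 0, 0], [0, 0, 1], 0],
    [[0, 0, 0], [0, 0, 1], 0],
  ],
)

```text
time_s: 3.5
ee_pos: [0.5219, -0.1604, 0.2051]
eef_rot: [-3.141, -0.0, 1.488]
force: [0.9, 0.3, -0.5]
grip_width: 0.047
grip_force: 0.0
```

Call:
send_rows(
  motion=[
    [[0, 0, 0], [0, 0, 1], 0],
    [[0, 0, 0], [0, 0, 1], 0],
    [[0, 0, 0], [0, 0, 1], 0],
    [[0, 0, 0], [0, 0, 1], 0],
    [[0, 0, 0], [0, 0, 1], 0],
    [[0, 0, 0], [0, 0, 1], 0],
    [[0, 0, 0], [0, 0, 1], 0],
    [[0, 0, 0], [0, 0, 1], 0],
    [[0, 0, 0], [0, 0, 0.9], 0],
    [[0, 0, 0], [0, 0, 0], 0],
    [[0, 0, 0], [0, 0, 0], 0],
  ],
)

```text
time_s: 4.6
ee_pos: [0.522, -0.1604, 0.2053]
eef_rot: [-3.141, 0.0, 0.428]
force: [0.6, 0.3, -0.3]
grip_width: 0.047
grip_force: 0.0
```

Call:
send_rows(
  motion=[
    [[0.08, 0.03, 0.45], [0, 0, 0], 0],
    [[0, 0, 0.45], [0, 0, 0], 0],
    [[0, 0, 0.45], [0, 0, 0], 0],
    [[0, 0, 0.45], [0, 0, 0], 0],
    [[0, 0, 0.45], [0, 0, 0], 0],
    [[0, 0, 0.45], [0, 0, 0], 0],
    [[0, 0, 0.45], [0, 0, 0], 0],
    [[0, 0, 0.45], [0, 0, 0], 0],
    [[0, 0, 0.45], [0, 0, 0], 0],
    [[0, 0, 0.35], [0, 0, 0], 0],
    [[0, 0, 0], [0, 0, 0], 0],
  ],
)

```text
time_s: 5.7
ee_pos: [0.524, -0.16, 0.0718]
eef_rot: [-3.14, 0.002, 0.425]
force: [-0.1, 0.6, 0.4]
grip_width: 0.0472
grip_force: 0.0
```

Call:
send_rows(
  motion=[
    [[0, 0, 0], [0, 0, 0], -1],
    [[0, 0, 0], [0, 0, 0], -1],
    [[0, 0, 0], [0, 0, 0], -1],
    [[0, 0, 0], [0, 0, 0], -1],
    [[0, 0, 0], [0, 0, 0], -1],
    [[0, 0, 0], [0, 0, 0], -1],
    [[0, 0, 0], [0, 0, 0], -1],
    [[0, 0, 0], [0, 0, 0], -1],
  ],
  squeeze=20,
)

```text
time_s: 6.5
ee_pos: [0.5246, -0.1598, 0.0738]
eef_rot: [-3.141, -0.0, 0.425]
force: [-2.6, 5.6, 4.6]
grip_width: 0.0137
grip_force: 20.0
```

Call:
send_rows(
  motion=[
    [[0, 0, 0], [0, 0, -0.7], -1],
    [[0, 0, 0], [0, 0, -0.7], -1],
    [[0, 0, 0], [0, 0, -0.7], -1],
    [[0, 0, 0], [0, 0, -0.7], -1],
    [[0, 0, 0], [0, 0, -0.7], -1],
    [[0, 0, 0], [0, 0, -0.7], -1],
    [[0, 0, 0], [0, 0, -0.7], -1],
    [[0, 0, 0], [0, 0, -0.7], -1],
    [[0, 0, 0], [0, 0, -0.7], -1],
    [[0, 0, 0], [0, 0, -0.7], -1],
    [[0, 0, 0], [0, 0, -0.7], -1],
    [[0, 0, 0], [0, 0, -0.7], -1],
  ],
)

```text
time_s: 7.7
ee_pos: [0.5244, -0.1597, 0.0738]
eef_rot: [-3.141, -0.001, 1.436]
force: [-4.9, 6.5, 5.7]
grip_width: 0.0136
grip_force: 20.0
```

Call:
send_rows(
  motion=[
    [[0, 0, 0], [0, 0, -0.7], -1],
    [[0, 0, 0], [0, 0, -0.7], -1],
    [[0, 0, 0], [0, 0, -0.7], -1],
    [[0, 0, 0], [0, 0, -0.7], -1],
    [[0, 0, 0], [0, 0, -0.7], -1],
    [[0, 0, 0], [0, 0, -0.7], -1],
    [[0, 0, 0], [0, 0, -0.7], -1],
    [[0, 0, 0], [0, 0, -0.7], -1],
    [[0, 0, 0], [0, 0, -0.7], -1],
    [[0, 0, 0], [0, 0, -0.7], -1],
    [[0, 0, 0], [0, 0, -0.7], -1],
    [[0, 0, 0], [0, 0, -0.7], -1],
  ],
)

```text
time_s: 8.9
ee_pos: [0.5243, -0.1598, 0.0737]
eef_rot: [3.142, -0.001, 2.444]
force: [-5.4, 4.3, 6.0]
grip_width: 0.014
grip_force: 20.0
```

```bash
python3 -c "
from station import *
o=get_obs();print(o['moment'],o['force'],o['eef_rot'],o['qpos'])"
```

```text
[ 0.98145322  1.0042065  -0.08396798] [-5.43296623  4.25755795  6.02962356] [ 3.14156054e+00 -1.32289052e-03  2.44423895e+00] [-3.62869712e-01  4.40841670e-01  1.65709809e+00  5.37204938e-04
  1.04489199e+00 -1.23658228e+00]
```

Call:
send_rows(
  motion=[
    [[0, 0, 0], [0, 0, -0.4], -1],
    [[0, 0, 0], [0, 0, -0.4], -1],
    [[0, 0, 0], [0, 0, -0.4], -1],
    [[0, 0, 0], [0, 0, -0.4], -1],
    [[0, 0, 0], [0, 0, -0.3], -1],
    [[0, 0, 0], [0, 0, 0], -1],
  ],
)

```text
time_s: 9.5
ee_pos: [0.5243, -0.1598, 0.0738]
eef_rot: [3.141, -0.001, 2.67]
force: [-6.6, 4.7, 7.1]
grip_width: 0.0137
grip_force: 20.0
```

```bash
python3 -c "
from station import *
o=get_obs();print(o['moment'],o['force'],o['eef_rot'])"
```

```text
[1.00437984 1.01002226 0.01210334] [-6.63146701  4.66000763  7.10746192] [ 3.14132322e+00 -1.21588773e-03  2.67017578e+00]
```

Call:
send_rows(
  motion=[
    [[0, 0, 0], [0, 0, -0.2], -1],
    [[0, 0, 0], [0, 0, -0.2], -1],
    [[0, 0, 0], [0, 0, -0.2], -1],
    [[0, 0, 0], [0, 0, 0], -1],
  ],
)

```text
time_s: 9.9
ee_pos: [0.5244, -0.1599, 0.0737]
eef_rot: [3.141, -0.001, 2.741]
force: [-3.7, 4.4, 6.1]
grip_width: 0.0143
grip_force: 21.0
```

```bash
python3 -c "
from station import *
o=get_obs();print(o['moment'],o['force'],o['eef_rot'])"
```

```text
[ 0.85047375  0.88028341 -0.55486648] [-3.67583855  4.37169883  6.05375995] [ 3.14105857e+00 -9.22182069e-04  2.74104546e+00]
```

The stop is reached: the moment rose to 0.55 N m. I'll release and lift, then check.

Call:
send_rows(
  motion=[
    [[0, 0, 0], [0, 0, 0], 0],
    [[0, 0, 0], [0, 0, 0], 0],
    [[0, 0, 0], [0, 0, 0], 0],
    [[0, 0, 0], [0, 0, 0], 0],
    [[0, 0, -0.5], [0, 0, 0], 0],
    [[0, 0, -1], [0, 0, 0], 0],
    [[0, 0, -1], [0, 0, 0], 0],
    [[0, 0, -1], [0, 0, 0], 0],
    [[0, 0, -1], [0, 0, 0], 0],
    [[0, 0, -1], [0, 0, 0], 0],
  ],
)

```text
time_s: 10.9
ee_pos: [0.5245, -0.1602, 0.2397]
eef_rot: [-3.142, 0.0, 2.741]
force: [-0.3, 0.5, 0.6]
grip_width: 0.0472
grip_force: 0.0
```

Call:
send_rows(
  motion=[
    [[0.32, 0.81, 0], [0, 0, 0], -1],
    [[0.32, 0.81, 0], [0, 0, 0], -1],
    [[0.32, 0.81, 0], [0, 0, 0], -1],
    [[0.32, 0.81, 0], [0, 0, 0], -1],
    [[0.32, 0.81, 0], [0, 0, 0], -1],
    [[0.32, 0.81, 0], [0, 0, 0], -1],
    [[0, 0, 0], [0, 0, 0], -1],
    [[0, 0, 0], [0, 0, 0], -1],
  ],
)

```text
time_s: 11.7
ee_pos: [0.5285, -0.0035, 0.2384]
eef_rot: [-3.141, 0.0, 2.742]
force: [-0.4, -0.1, -0.8]
grip_width: 0.0004
grip_force: 0.0
```

Run:
```python
from station import *
from h import *
c=camera("scene");np.savez("scene1.npz",**c)
im=cv2.resize(c["pixels"][150:330,150:360,::-1],None,fx=3.2,fy=3.2,interpolation=cv2.INTER_CUBIC)
cv2.imwrite("pics/scene1.png",cv2.convertScaleAbs(im,alpha=1.4))
c["rvec"]=np.array(c["rvec"]);c["dist"]=np.array(c["dist"])
F=cloud(c).reshape(-1,3)
for q,lo,hi,r in(((.5245,-.16),.083,.097,.04),((.529,-.003),.134,.150,.045)):
    Y=F[(np.hypot(*(F[:,:2]-q).T)<r)&(F[:,2]>lo)&(F[:,2]<hi)]; print(len(Y),np.median(Y[:,2]),cv2.minAreaRect(Y[:,:2].astype(np.float32)*1000))
o=get_obs();print(o['force'])
```

```text
245 0.08963879563794072 ((525.4915161132812, -161.50686645507812), (14.664852142333984, 58.430763244628906), 63.206581115722656)
835 0.14118311478168125 ((529.887451171875, -2.8362998962402344), (59.881080627441406, 62.027442932128906), 51.00574493408203)
[ 0.33780088 -0.58818541  0.28065782]
```

View pics/scene1.png

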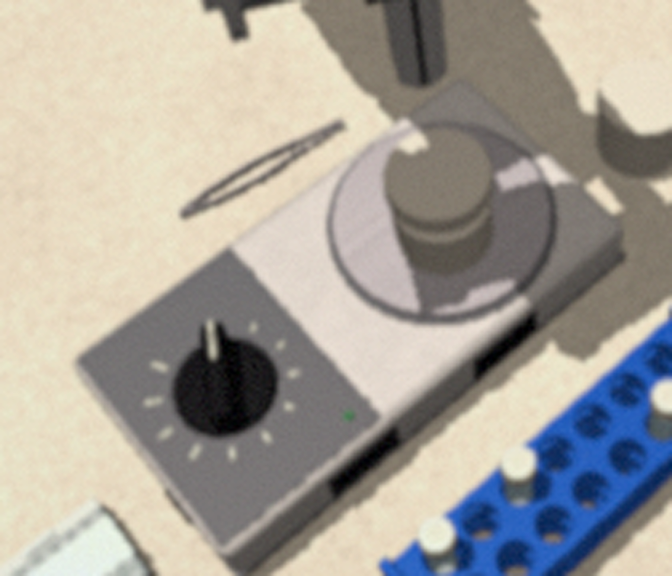

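The knob's line now points to the off tick (crop (212,335), measured wing angle 153° as predicted). The lid is still raised and the jar hasn't moved. Now I'll press.

Call:
send_rows(
  motion=[
    [[0, 0, 0.6], [0, 0, 0], -1],
    [[0, 0, 0.6], [0, 0, 0], -1],
    [[0, 0, 0.6], [0, 0, 0], -1],
    [[0, 0, 0.6], [0, 0, 0], -1],
    [[0, 0, 0.4], [0, 0, 0], -1],
    [[0, 0, 0.2], [0, 0, 0], -1],
    [[0, 0, 0], [0, 0, 0], -1],
  ],
)

```text
time_s: 12.45
ee_pos: [0.5284, -0.0039, 0.1481]
eef_rot: [-3.141, -0.001, 2.74]
force: [0.1, -0.7, -0.1]
grip_width: 0.0005
grip_force: 0.0
```

Call:
send_rows(
  motion=[
    [[0, 0, 0.1], [0, 0, 0], -1],
    [[0, 0, 0.1], [0, 0, 0], -1],
    [[0, 0, 0.1], [0, 0, 0], -1],
    [[0, 0, 0.1], [0, 0, 0], -1],
    [[0, 0, 0], [0, 0, 0], -1],
  ],
)

```text
time_s: 12.95
ee_pos: [0.5288, -0.0036, 0.1368]
eef_rot: [3.141, 0.001, 2.741]
force: [-0.0, 0.4, 1.2]
grip_width: 0.0004
grip_force: 0.7
```

Call:
send_rows(
  motion=[
    [[0, 0, 0.1], [0, 0, 0], -1],
    [[0, 0, 0.1], [0, 0, 0], -1],
    [[0, 0, 0], [0, 0, 0], -1],
  ],
)

```text
time_s: 13.25
ee_pos: [0.5287, -0.0036, 0.1307]
eef_rot: [3.141, 0.001, 2.741]
force: [0.3, -0.8, 1.8]
grip_width: 0.0003
grip_force: 0.9
```

Call:
send_rows(
  motion=[
    [[0, 0, 0.05], [0, 0, 0], -1],
    [[0, 0, 0.05], [0, 0, 0], -1],
    [[0, 0, 0], [0, 0, 0], -1],
  ],
)

```text
time_s: 13.55
ee_pos: [0.5291, -0.0036, 0.13]
eef_rot: [3.141, 0.003, 2.741]
force: [-10.2, -0.3, 27.1]
grip_width: 0.0003
grip_force: 13.4
```

The force reached 27 N at z = 0.130, which is the hard stop. Lifting clear and checking.

Call:
send_rows(
  motion=[
    [[0, 0, -0.1], [0, 0, 0], -1],
    [[0, 0, -0.4], [0, 0, 0], -1],
    [[0, 0, -1], [0, 0, 0], -1],
    [[0, 0, -1], [0, 0, 0], -1],
    [[0, 0, -1], [0, 0, 0], -1],
    [[0, 0, -1], [0, 0, 0], -1],
    [[0, 0, 0], [0, 0, 0], -1],
    [[0, 0, 0], [0, 0, 0], -1],
  ],
)

```text
time_s: 14.35
ee_pos: [0.5285, -0.0035, 0.2627]
eef_rot: [3.141, 0.001, 2.741]
force: [-0.9, -0.6, -0.8]
grip_width: 0.0008
grip_force: 0.0
```

Run:
```python
from station import *
from h import *
c=camera("scene")
im=cv2.resize(c["pixels"][150:360,130:390,::-1],None,fx=2.8,fy=2.8,interpolation=cv2.INTER_CUBIC)
cv2.imwrite("pics/scene2.png",cv2.convertScaleAbs(im,alpha=1.4))
F=cloud(c).reshape(-1,3)
for q,lo,hi,r in(((.5245,-.16),.083,.097,.04),((.529,-.003),.122,.150,.045)):
    Y=F[(np.hypot(*(F[:,:2]-q).T)<r)&(F[:,2]>lo)&(F[:,2]<hi)]; print(len(Y),np.median(Y[:,2]),cv2.minAreaRect(Y[:,:2].astype(np.float32)*1000))
```

```text
245 0.08968404999169861 ((525.5482177734375, -161.37156677246094), (14.58666706085205, 57.69911193847656), 63.565895080566406)
815 0.12971840772305507 ((530.57763671875, -3.7043113708496094), (60.677852630615234, 60.52931213378906), 74.47634887695312)
```

View pics/scene2.png

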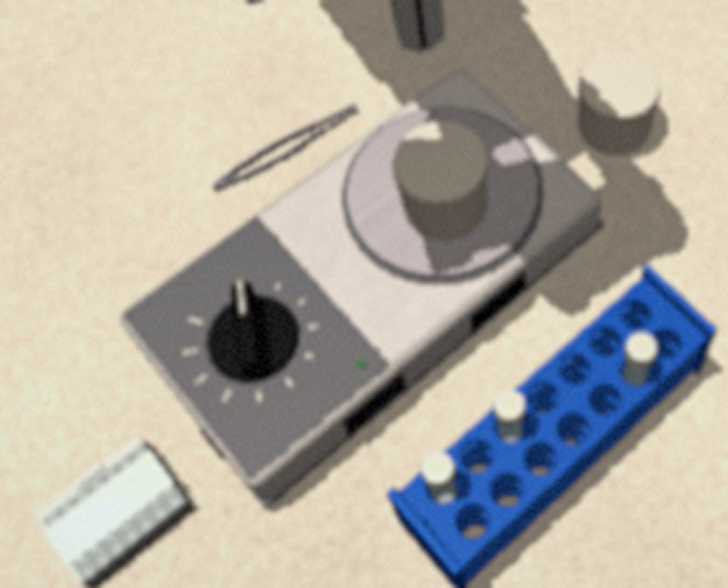

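The lid's top now measures 0.1297 m (0.130 expected) and no neck shows at crop (440,190). The knob is still at its off tick, and the bystanders haven't moved.

```bash
python3 -c "
from station import *
print(hand_in())"
```

```text
the job is handed in; nothing more can be done
None
```

The speed knob was turned anticlockwise to its off stop, then the jar's lid was pressed fully home (lid top measured at 0.130 m); the jar and the bystanders stayed put, and the job was handed in at about 14.4 s.

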